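# Lock the rail stops and stow the swivel jars

## Task

Get the locker shelf ready for the swell. First lock every loose rail stop into the slotted track, one to a slot: drop its foot through the slot until the collar sits down on the track, then twist it a quarter turn so the wing stands across the slot. Only then stand both glass jars upright in the bays, each in a bay that has a locked stop straight in front of it, gripping the glass lightly and setting it down rather than dropping it; leave the reel case, multitool and tier rack alone.

Things in the scene. Friction and masses are not known exactly. Their poses are not given: they have to be found in the camera images.
- track: fixed unit 330 mm long (y), 143 mm deep (x, away from the robot), origin on the shelf under its middle. Robot-side half: aluminium track 66 mm wide, flat top 24 mm up, three slots in a row. Far half: wooden tray with three square bays, one straight behind each slot; bay side and rear walls reach 34 mm above the shelf, front lip 24 mm
- slot0 (a point): centre of slot 0 (unit y = -105 mm) at the track's top face; axes as the unit's. Slot 50 mm (y) x 22 mm (x) in a 6 mm plate over a hollow 56 mm wide, 14 mm deep. Stop goes in foot along y until the collar rests on the plate (origin 17 mm below this point); a quarter turn either way, freely and without a click, brings foot and wing across, along x: locked
- bay0 (a point): centre of the floor of bay 0, 18 mm above the shelf, 71 mm behind slot 0. The bay is 66 x 66 mm inside. Axes as the unit's
- slot1 (a point): centre of slot 1 (unit y = 0 mm) at the track's top face; axes as the unit's. Slot 50 mm (y) x 22 mm (x) in a 6 mm plate over a hollow 56 mm wide, 14 mm deep. Stop goes in foot along y until the collar rests on the plate (origin 17 mm below this point); a quarter turn either way, freely and without a click, brings foot and wing across, along x: locked
- bay1 (a point): centre of the floor of bay 1, 18 mm above the shelf, 71 mm behind slot 1. The bay is 66 x 66 mm inside. Axes as the unit's
- slot2 (a point): centre of slot 2 (unit y = 105 mm) at the track's top face; axes as the unit's. Slot 50 mm (y) x 22 mm (x) in a 6 mm plate over a hollow 56 mm wide, 14 mm deep. Stop goes in foot along y until the collar rests on the plate (origin 17 mm below this point); a quarter turn either way, freely and without a click, brings foot and wing across, along x: locked
- bay2 (a point): centre of the floor of bay 2, 18 mm above the shelf, 71 mm behind slot 2. The bay is 66 x 66 mm inside. Axes as the unit's
- stop0: rail stop, 56 mm tall, 0.14 kg. From below: steel foot 40 (x) x 18 (y) x 8 mm; stem 14 mm across to 17 mm up; round collar 36 mm across to 22 mm up; grey wing 40 (x) x 14 (y) mm to 56 mm up, parallel to the foot. Stands on its foot on the shelf at the start, any yaw. Origin: centre of the foot's underside; z up, x along foot and wing (same after a half turn). 2 or 3 of the stops are present
- stop1: rail stop, 56 mm tall, 0.14 kg. From below: steel foot 40 (x) x 18 (y) x 8 mm; stem 14 mm across to 17 mm up; round collar 36 mm across to 22 mm up; grey wing 40 (x) x 14 (y) mm to 56 mm up, parallel to the foot. Stands on its foot on the shelf at the start, any yaw. Origin: centre of the foot's underside; z up, x along foot and wing (same after a half turn). 2 or 3 of the stops are present
- stop2: rail stop, 56 mm tall, 0.14 kg. From below: steel foot 40 (x) x 18 (y) x 8 mm; stem 14 mm across to 17 mm up; round collar 36 mm across to 22 mm up; grey wing 40 (x) x 14 (y) mm to 56 mm up, parallel to the foot. Stands on its foot on the shelf at the start, any yaw. Origin: centre of the foot's underside; z up, x along foot and wing (same after a half turn). 2 or 3 of the stops are present
- jar0: glass jar of brass swivels with steel lid, a plain upright cylinder 50 mm across and 62 mm tall, about 0.16 kg, breakable: a grip of 20 to 35 N holds it, above about 60 N it counts as squeezed. Starts standing on the shelf. Origin: centre of its underside, z up
- jar1: glass jar of brass swivels with steel lid, a plain upright cylinder 50 mm across and 62 mm tall, about 0.16 kg, breakable: a grip of 20 to 35 N holds it, above about 60 N it counts as squeezed. Starts standing on the shelf. Origin: centre of its underside, z up
- reel_case: black plastic reel case, 130 x 150 x 80 mm plus a carrying handle to 100 mm, beside the work; leave alone. Origin under its centre
- multitool: closed stainless multitool lying flat, 104 x 34 x 18 mm; leave alone. Origin under its centre
- tier_rack: white three-tier rack 120 x 160 x 115 mm with a green worm lure standing on top (to 168 mm); leave alone. Origin under its centre
There are look-alikes about, which are no part of the job. What is shaped like the stop2 but blue or pink is not meant.

How it is judged:
By the outcome, as a careful person would: the job done as asked, in the order asked, and still so for the second after the job is handed in, with the robot touching nothing.
Of stop0, stop1, stop2 only 2 to 3 are there at a start; the rules pass over those that are not, and their reading is None.
At some moment in a run one of jar0, jar1 may be knocked a few centimetres aside while the robot is not near it.
It also fails if it takes over 208 s, if anything falls off the work surface, if the arm or the gripper's body presses on something with over 40 N, if the wrist force passes 120 N, or if a joint passes its speed limit or range.

## Robot

A 6-joint arm with a two-finger parallel gripper is mounted at the origin on the work surface. World frame = base frame: x ahead of the robot, y to its left, z up, the work surface at z = 0. Lengths are in m, angles in rad, forces in N, time in s.
With the tool pointing down it reaches from about 0.4 to 0.825 m from the base axis. Payload 7 kg.
Tool frame: the origin (TCP) lies between the finger pads; the fingertips stand 19 mm ahead of it and the grasp point (between the pads) is the TCP (ctrl.tip_extent is the distance from the TCP to the fingertips, in m); z points along the fingers, y is the line along which they close (so a half turn about z gives the same grasp; the last joint's range is limited). The gripper opens to 85 mm and grips with 20 to 120 N. Pads are 22 mm wide; open, the fingers measure 114 mm over their backs; the gripper's body (76 mm by 85 mm) begins 54 mm behind the grasp point. The pads swing forward as they close: fully open they stand 13 mm farther back than shut.
Start: joints at [-0.883, 0.359, 0.012, 0, -1.224, -0.288], TCP at [0.263, -0.622, 0.25] pointing down, gripper open.
Joint ranges: [-3.07, 3.07], [-1.43, 2.12], [-1.02, 1.25], [-3.03, 1.67], [-3.05, -0], [-3.03, 3.03]. Speed limits (rad/s): [2.39, 2.39, 3.01, 3.14, 3.14, 3.14].

## Interface

Orientations are given as a rotation vector (axis times angle).
In Python, from cell import ctrl gives the robot as it stands.
- The arm moves only by the shell command python3 -m pendant 'ROWS' [FORCE]. ROWS is JSON, a list that holds one entry, the list of rows, each a list of 7 numbers: the shift along the tool's x, y, z normalised to -1 to 1, where 1 is 30 cm, then the turn, a rotation vector about the tool's x, y, z normalised to -1 to 1, where 1 is 360 degrees, then the opening, from 0 (shut) to 1 (fully open). In form: [[[tx, ty, tz, ax, ay, az, gripper], ...]]. A call has exactly 10 rows; each row is the pose to reach, as a shift and turn from the pose commanded when the call began, along the tool's axes at that moment, turning the shorter way round; what a row does not reach only later rows make up. A row lasts 1/8 s, in which the tool goes at most 62.5 mm and 10.7 degrees, less where a joint would pass 70% of its speed; a pose out of reach is approached as far as the arm can. A call with a number of a shift or a turn outside -1 to 1 is refused whole. A call with a gripper value outside its range is refused whole. The fingers move at their own pace and stop on an object; FORCE is the grip in N (left out, the last holds). Time passes only in rows, so rows that repeat a pose let the fingers close, or fill a call up. It gives the time, the measured TCP pose, the force, the opening and the grip force at its end, in the units of the state.
- ctrl.read_state(): the state, without advancing time (a new reading comes with each control period).
- ctrl.read_camera(name): name is "scene" or "top"; returns a dict with "frame" (480x640x3 uint8, red, green, blue), "fx", "fy", "cx", "cy" (pixels), "T" (4x4, takes a point from camera to world coordinates). Camera axes: x right, y up, looking along -z (the intrinsics and any distortion apply to the point x, -y, -z); pixel columns grow to the right and rows downward; lengths in m; the calibration is good to about 2 mm. A picture is of the moment at which its call begins. There is no depth.
- ctrl.job_done(): hands the job in; it is judged then, once.
Trained networks look in the newest picture that a camera, given by its name, has taken for a name from the list of things; names that differ only in an ending like _2 or _b are one class to them, and where a whole thing is asked for, a point or a joint stands for the part that bears it (a point fixed in the world has none). Each returns a list of dicts, best first, with "confidence" (0 to 1); they miss things now and then, are a little off and sometimes report something else, mostly with a low value. They report only what shows in the picture. A call takes as long as a camera call. They do not tell look-alikes from the thing itself.
- ctrl.silhouettes(camera, name): "region" (480x640 bool, what is visible of it) and "pixel" ([row, column] in pixels, amid what is visible of it).
- ctrl.pinpoint(camera, name): "pixel" ([row, column] in pixels: a listed point, or the origin of a listed thing).
The state is a dict: "time_s": time; "joint_pos": joint angles; "qvel": joint speeds; "tau": joint torques, N m; "tcp_pos": TCP position; "orientation": TCP orientation; "wrist_force": force on the tool from outside, world axes, zero at the start; "wrist_torque": the same for the moment, N m; "grip_width": opening from 0.0 (shut) to 1.0 (fully open); "gripper_force": force on a finger pad.
Only numpy, scipy, OpenCV 4.12 (cv2) and the standard library are available. Lean on these libraries where they do the work, as an engineer would, in place of code of your own. Each camera call takes 0.05 s, during which the arm holds its last target. There are 200 camera calls.

## Working session

There is one attempt and no reset: what is moved stays moved. The work goes in short steps, Python scripts to look and compute and a shell command to move; the robot and the scene stay as the last step left them, time stands still between calls to the robot, and variables do not carry over. Pictures are saved under pics/ and viewed, at most 14 in all, crops included, and the job is handed in when it is done.

```bash
ls; mkdir -p pics; cat > h.py <<'E'
import numpy as np, cv2
from cell import ctrl
from scipy.spatial.transform import Rotation as R
def cam(n): return ctrl.read_camera(n)
def ray(c,px):
    r,co=px; d=np.array([(co-c['cx'])/c['fx'],-(r-c['cy'])/c['fy'],-1.]); T=np.array(c['T']); return T[:3,3],T[:3,:3]@d
def at(c,px,z):
    o,d=ray(c,px); return o+d*(z-o[2])/d[2]
def proj(c,p):
    T=np.array(c['T']); q=T[:3,:3].T@(np.array(p)-T[:3,3]); return (c['cy']-c['fy']*q[1]/-q[2], c['cx']+c['fx']*q[0]/-q[2])
def save(c,f): cv2.imwrite('pics/'+f,cv2.cvtColor(c['frame'],cv2.COLOR_RGB2BGR))
E
python3 - <<'E'
from h import *
for n in('scene','top'):
    c=cam(n); save(c,n+'0.png'); print(n,c['fx'],c['cx'],c['cy'],[k for k in c],np.round(c['T'],3).tolist())
    for t,z in [('track',0),('slot0',.024),('slot1',.024),('slot2',.024),('stop0',0),('jar0',0),('reel_case',0),('multitool',0),('tier_rack',0)]:
        for d in ctrl.pinpoint(n,t): print(t,np.round(d['pixel']),round(d['confidence'],2),np.round(at(c,d['pixel'],z),3))
s=ctrl.read_state(); print(s['tcp_pos'],s['orientation'],s['time_s'],ctrl.tip_extent)
E
```

```text
pics
scene 480.7009581694142 324.96567781717505 227.75588982994765 ['frame', 'fx', 'fy', 'cx', 'cy', 'T'] [[-0.336, -0.529, 0.779, 1.362], [0.942, -0.199, 0.27, 0.208], [0.012, 0.825, 0.566, 0.645], [0.0, 0.0, 0.0, 1.0]]
track [269. 335.] 0.58 [ 0.612 -0.028  0.   ]
slot0 [251. 340.] 0.94 [ 0.578 -0.028  0.024]
slot0 [237. 293.] 0.91 [ 0.565 -0.143  0.024]
slot0 [258. 387.] 0.57 [0.567 0.071 0.024]
slot0 [256. 499.] 0.18 [0.475 0.292 0.024]
slot1 [251. 340.] 0.94 [ 0.578 -0.028  0.024]
slot1 [237. 293.] 0.91 [ 0.565 -0.143  0.024]
slot1 [258. 387.] 0.57 [0.567 0.071 0.024]
slot1 [256. 499.] 0.18 [0.475 0.292 0.024]
slot2 [251. 340.] 0.94 [ 0.578 -0.028  0.024]
slot2 [237. 293.] 0.91 [ 0.565 -0.143  0.024]
slot2 [258. 387.] 0.57 [0.567 0.071 0.024]
slot2 [256. 499.] 0.18 [0.475 0.292 0.024]
stop0 [243. 427.] 0.95 [0.45  0.138 0.   ]
stop0 [236. 392.] 0.83 [0.45  0.056 0.   ]
stop0 [210. 251.] 0.68 [ 0.464 -0.3    0.   ]
stop0 [219. 404.] 0.58 [0.37  0.069 0.   ]
jar0 [214. 314.] 0.61 [ 0.424 -0.146  0.   ]
jar0 [256. 502.] 0.6 [0.44  0.302 0.   ]
reel_case [351. 541.] 0.71 [0.698 0.37
[... 612 characters left out ...]
 -0.122  0.024]
slot2 [229. 298.] 0.62 [ 0.571 -0.024  0.024]
slot2 [226. 256.] 0.6 [0.579 0.079 0.024]
stop0 [275. 260.] 0.65 [0.461 0.07  0.   ]
stop0 [270. 411.] 0.63 [ 0.469 -0.301  0.   ]
stop0 [310. 261.] 0.52 [0.377 0.067 0.   ]
stop0 [283. 235.] 0.47 [0.442 0.13  0.   ]
stop0 [225. 256.] 0.37 [0.584 0.081 0.   ]
jar0 [283. 166.] 0.87 [0.444 0.298 0.   ]
jar0 [290. 349.] 0.84 [ 0.422 -0.147  0.   ]
reel_case [224. 256.] 0.32 [0.588 0.081 0.   ]
multitool [226. 481.] 0.93 [ 0.578 -0.478  0.   ]
tier_rack [182. 425.] 0.71 [ 0.692 -0.345  0.   ]
tier_rack [183. 140.] 0.32 [0.693 0.37  0.   ]
[ 0.26270544 -0.62175475  0.25031157] [-6.23800641e-01  3.07903665e+00  7.05135337e-06] 1.0 0.019
```

View pics/scene0.png

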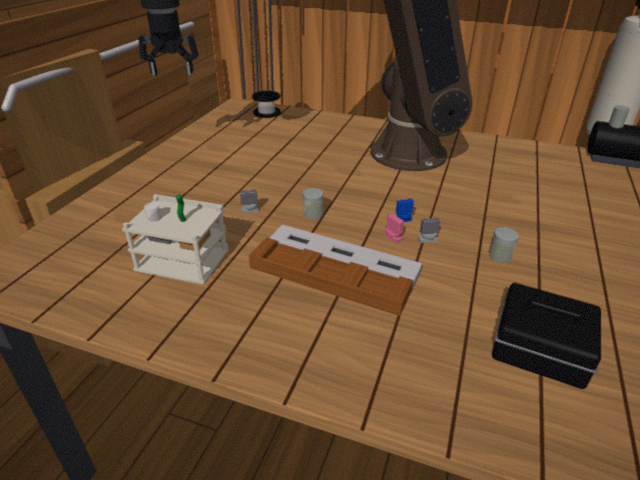

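View pics/top0.png

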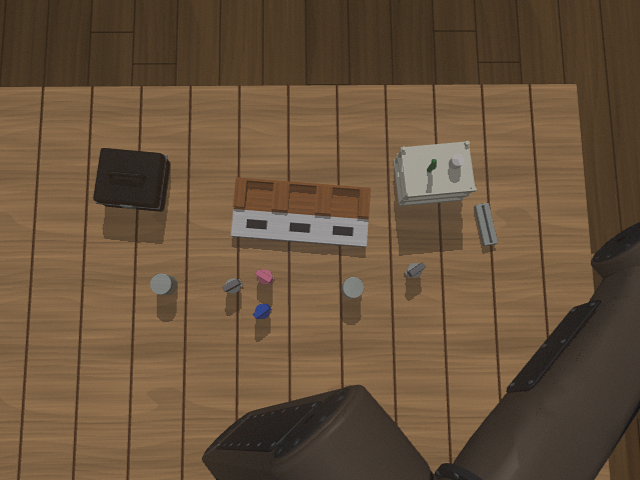

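The scene view shows two grey stops, at (col 427, row 230) and (250, 202). The pink and blue ones at (395, 228) and (404, 209) are look-alikes. The jars are at (313, 205) and (503, 246). The top view agrees: stops at (232, 285) and (415, 270), slots at about (257, 224), (300, 227) and (343, 231). I'll fit models to the silhouettes next.

```bash
cat >> h.py <<'E'
from scipy.optimize import minimize
S=4
def box(x,y,z0,z1,cx=0,cy=0): return [(cx+sx*x/2,cy+sy*y/2,z) for sx in(-1,1) for sy in(-1,1) for z in(z0,z1)]
def cyl(d,z0,z1): return [(d/2*np.cos(a),d/2*np.sin(a),z) for a in np.linspace(0,2*np.pi,24) for z in(z0,z1)]
STOP=[box(.04,.018,0,.008),box(.014,.014,0,.02),cyl(.036,.017,.022),box(.04,.014,.022,.056)]
JAR=[cyl(.05,0,.062)]
def mask(c,parts,p,z=0):
    m=np.zeros((480*S//1,640*S),np.uint8); Rz=R.from_euler('z',p[2]).as_matrix()
    for q in parts:
        w=np.array(q)@Rz.T+[p[0],p[1],z]
        px=np.array([proj(c,v) for v in w])[:,::-1]
        cv2.fillConvexPoly(m,cv2.convexHull(np.round(((px+.5)*S-.5)*16).astype(np.int32)),1,shift=4)
    return cv2.resize(m.astype(np.float32),(640,480),interpolation=cv2.INTER_AREA)
def fit(cs,regs,parts,p0,z=0,yaw=True):
    def f(p):
        q=p if yaw else [*p,0]
        e=0
        for c,r in zip(cs,regs):
            m=mask(c,parts,q,z); e+=1-np.minimum(m,r).sum()/np.maximum(m,r).sum()
        return e
    best=None
    for y in (np.arange(0,np.pi,np.pi/6) if yaw and len(p0)==2 else [0]):
        x0=[*p0,y] if yaw and len(p0)==2 else list(p0)
        s=np.array([x0]*(len(x0)+1)); 
        for i,d in enumerate([.006,.006,.25][:len(x0)]): s[i+1][i]+=d
        o=minimize(f,x0,method='Nelder-Mead',options=dict(initial_simplex=s,xatol=1e-4,fatol=1e-4,maxiter=120))
        if best is None or o.fun<best.fun: best=o
    return np.round(best.x,4),round(best.fun,3)
def reg(n,t,c,near,tol=.05):
    L=[d for d in ctrl.silhouettes(n,t) if np.hypot(*(at(c,d['pixel'],.03)[:2]-near))<tol]
    return L[0]['region'].astype(np.float32) if L else None
E
cat > m1.py <<'E'
from h import *
cs={n:cam(n) for n in('scene','top')}
for t,parts,p0 in [('stop0',STOP,(.447,.132)),('stop0',STOP,(.466,-.30)),('jar0',JAR,(.442,.300)),('jar0',JAR,(.423,-.147))]:
    rs={n:reg(n,t,cs[n],p0) for n in cs}; ok=[n for n in cs if rs[n] is not None]
    for sel in ([n] for n in ok): print(t,sel,fit([cs[n] for n in sel],[rs[n] for n in sel],parts,p0,yaw=t[0]=='s'))
    print(t,'both',fit([cs[n] for n in ok],[rs[n] for n in ok],parts,p0,yaw=t[0]=='s'))
# slots: dark blobs near expected
for n in cs:
    c=cs[n]; g=cv2.cvtColor(c['frame'],cv2.COLOR_RGB2GRAY).astype(float)
    for p in [(.568,-.128),(.572,-.026),(.577,.079)]:
        r,co=[int(round(v)) for v in proj(c,(*p,.024))]; w=g[r-8:r+9,co-17:co+18]
        hi=np.percentile(w,90); d=np.clip((hi-w)/(hi-w.min())-.35,0,.4)
        lab,k=cv2.connectedComponents((d>0).astype(np.uint8))
        l=k[8,17]; d=d*(k==l); yy,xx=np.mgrid[r-8:r+9,co-17:co+18]
        print(n,'slot',np.round(at(c,((yy*d).sum()/d.sum(),(xx*d).sum()/d.sum()),.024),4), (k==l).sum())
    big=cv2.resize(c['frame'][200:260,220:380] if n=='top' else c['frame'][220:310,240:440],None,fx=4,fy=4,interpolation=cv2.INTER_CUBIC)
    cv2.imwrite(f'pics/crop_{n}.png',big[...,::-1])
E
python3 m1.py
```

```text
stop0 ['scene'] (array([0.4366, 0.1358, 1.9202]), np.float64(0.07))
stop0 ['top'] (array([0.4367, 0.1342, 2.2479]), np.float64(0.221))
stop0 both (array([0.4357, 0.1359, 1.9204]), np.float64(0.298))
stop0 ['scene'] (array([ 0.4698, -0.3027,  2.1783]), np.float64(0.082))
stop0 ['top'] (array([ 0.4689, -0.305 , -1.0285]), np.float64(0.119))
stop0 both (array([ 0.4687, -0.3041,  2.1343]), np.float64(0.217))
jar0 ['scene'] (array([0.4408, 0.2959]), np.float64(0.068))
jar0 ['top'] (array([0.4409, 0.2937]), np.float64(0.065))
jar0 both (array([0.441 , 0.2952]), np.float64(0.144))
jar0 ['scene'] (array([ 0.4253, -0.15  ]), np.float64(0.06))
jar0 ['top'] (array([ 0.4279, -0.1521]), np.float64(0.068))
jar0 both (array([ 0.4268, -0.1512]), np.float64(0.153))
scene slot [ 0.5697 -0.1296  0.024 ] 84
scene slot [ 0.5791 -0.0253  0.024 ] 99
scene slot [nan nan nan] 466
top slot [ 0.5656 -0.1321  0.024 ] 187
top slot [ 0.5748 -0.0276  0.024 ] 187
top slot [0.5842 0.0773 0.024 ] 186m1.py:15: RuntimeWarning: invalid value encountered in scalar divide
  print(n,'slot',np.round(at(c,((yy*d).sum()/d.sum(),(xx*d).sum()/d.sum()),.024),4), (k==l).sum())
```

```bash
python3 - <<'E'
import cv2,numpy as np
a=cv2.imread('pics/crop_top.png');b=cv2.imread('pics/crop_scene.png');w=800
o=np.zeros((600,800,3),np.uint8);o[:240,:640]=a;o[240:600,:800]=b;cv2.imwrite('pics/cc.png',o)
E
```

```text
(no output)
```

View pics/cc.png

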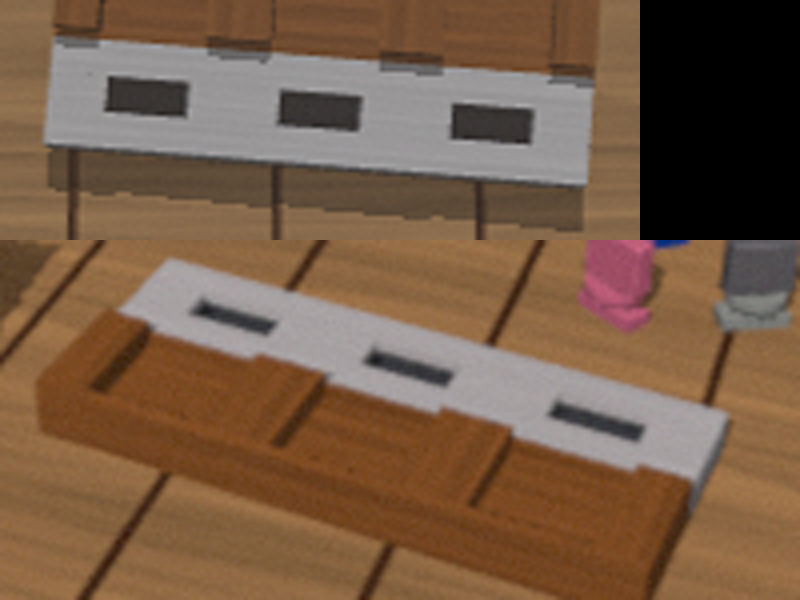

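```bash
cat > go.py <<'E'
# usage: go.py x y z yawdeg  -> row numbers
import sys; from h import *
x,y,z,a=map(float,sys.argv[1:5]); s=ctrl.read_state()
R0=R.from_rotvec(s['orientation']); ya=np.radians(a)
c,n=np.cos(ya),np.sin(ya); Rt=R.from_matrix(np.array([[c,n,0],[n,-c,0],[0,0,-1]]))
t=R0.inv().apply(np.array([x,y,z])-s['tcp_pos'])/.3
r=(R0.inv()*Rt).as_rotvec()/(2*np.pi)
M=R0.as_matrix()
print('row',[round(v,4) for v in (*t,*r)],'yaw now',round(np.degrees(np.arctan2(M[1,0],M[0,0])),2),'t',s['time_s'],'q6',round(s['joint_pos'][5],2))
E
python3 go.py .469 -.304 .13 -57
```

```text
row [np.float64(-1.0456), np.float64(0.708), np.float64(0.4011), np.float64(-0.0), np.float64(0.0), np.float64(-0.278)] yaw now -157.09 t 1.5 q6 -0.29
```

```bash
python3 -m pendant '[[[-0.2,0.14,0.05,0,0,-0.03,1],[-0.4,0.28,0.1,0,0,-0.06,1],[-0.6,0.4,0.15,0,0,-0.09,1],[-0.8,0.55,0.2,0,0,-0.12,1],[-0.95,0.68,0.25,0,0,-0.15,1],[-0.95,0.7,0.3,0,0,-0.18,1],[-0.95,0.7,0.35,0,0,-0.21,0.8],[-0.95,0.7,0.4,0,0,-0.24,0.7],[-0.95,0.7,0.4,0,0,-0.26,0.7],[-0.95,0.7,0.4,0,0,-0.26,0.7]]]' 40; python3 go.py .469 -.304 .046 -57; cat > m2.py <<'E'
from h import *
cs={n:cam(n) for n in('scene','top')}
for n in cs: print(n,[np.round(at(cs[n],d['pixel'],.05)[:2],3) for d in ctrl.silhouettes(n,'stop0')])
E
python3 m2.py
```

```text
time_s: 2.75
tcp_pos: [0.4436, -0.3174, 0.1303]
orientation: [2.671, -1.654, -0.0]
wrist_force: [0.4, -0.1, 0.2]
grip_width: 0.697
gripper_force: 0.0
row [np.float64(-0.0021), np.float64(-0.0957), np.float64(0.281), np.float64(0.0), np.float64(-0.0), np.float64(-0.0182)] yaw now -63.54 t 2.75 q6 0.72
scene [array([0.479, 0.135]), array([0.409, 0.069]), array([ 0.507, -0.284]), array([0.485, 0.066])]
top [array([0.374, 0.054]), array([0.458, 0.058]), array([0.439, 0.127])]
```

```bash
python3 -m pendant '[[[0,-0.05,0,0,0,-0.018,0.7],[0,-0.096,0.05,0,0,-0.018,0.7],[0,-0.096,0.13,0,0,-0.018,0.7],[0,-0.096,0.21,0,0,-0.018,0.7],[0,-0.096,0.27,0,0,-0.018,0.7],[0,-0.096,0.281,0,0,-0.018,0.7],[0,-0.096,0.281,0,0,-0.018,0.4],[0,-0.096,0.281,0,0,-0.018,0.1],[0,-0.096,0.281,0,0,-0.018,0],[0,-0.096,0.281,0,0,-0.018,0]]]' 40; python3 go.py .469 -.304 .2 -95
```

```text
time_s: 4.2
tcp_pos: [0.4698, -0.3047, 0.0467]
orientation: [-2.76, 1.499, -0.002]
wrist_force: [-0.4, 1.2, 3.4]
grip_width: 0.157
gripper_force: 43.1
row [np.float64(-0.0027), np.float64(0.0005), np.float64(-0.5109), np.float64(-0.0002), np.float64(-0.0001), np.float64(0.1055)] yaw now -57.02 t 4.2 q6 0.8
```

```bash
python3 go.py .567 -.131 .11 -95.1; python3 go.py .567 -.131 .2 -95.1
```

```text
row [np.float64(-0.3089), np.float64(-0.5872), np.float64(-0.2107), np.float64(-0.0002), np.float64(-0.0001), np.float64(0.1058)] yaw now -57.02 t 4.2 q6 0.8
row [np.float64(-0.3086), np.float64(-0.5875), np.float64(-0.5107), np.float64(-0.0002), np.float64(-0.0001), np.float64(0.1058)] yaw now -57.02 t 4.2 q6 0.8
```

```bash
python3 -m pendant '[[[0,0,-0.1,0,0,0,0],[0,0,-0.25,0,0,0,0],[0,0,-0.35,0,0,0,0],[-0.08,-0.15,-0.35,0,0,0.03,0],[-0.16,-0.3,-0.35,0,0,0.06,0],[-0.24,-0.45,-0.35,0,0,0.09,0],[-0.309,-0.587,-0.3,0,0,0.106,0],[-0.309,-0.587,-0.24,0,0,0.106,0],[-0.309,-0.587,-0.21,0,0,0.106,0],[-0.309,-0.587,-0.21,0,0,0.106,0]]]' 40
cat > m3.py <<'E'
# held stop vs kinematics: stop fit in each camera with the z of the kinematics
import sys; from h import *
s=ctrl.read_state(); p=s['tcp_pos']; z=p[2]-.046; M=R.from_rotvec(s['orientation']).as_matrix(); y=np.arctan2(M[1,0],M[0,0])
print('tcp',np.round(p,4),np.degrees(y),s['grip_width'])
u=np.array([np.cos(np.radians(-5.08)),np.sin(np.radians(-5.08))])
for n in('scene','top'):
    c=cam(n); save(c,n+sys.argv[1]+'.png')
    r=reg(n,'stop0',c,p[:2],.08)
    if r is None: print(n,'none'); continue
    f=fit([c],[r],STOP,(p[0],p[1],y),z); print(n,f, 'minus tcp',np.round(f[0][:2]-p[:2],4),'pix',r.sum())
E
python3 m3.py 1
```

```text
time_s: 5.45
tcp_pos: [0.5658, -0.1313, 0.1084]
orientation: [2.118, -2.319, -0.002]
wrist_force: [-0.6, 0.5, -2.1]
grip_width: 0.156
gripper_force: 42.6
tcp [ 0.5658 -0.1313  0.1084] -95.20087682916126 0.15591156389144376
scene (array([ 0.5796, -0.1169, -2.8608]), np.float64(0.535)) minus tcp [0.0138 0.0144] pix 201.0
top (array([ 0.5459, -0.0854, -1.4982]), np.float64(0.815)) minus tcp [-0.0199  0.0459] pix 1278.0
```

```bash
python3 - <<'E'
import cv2
import numpy as np
a=cv2.imread('pics/top1.png')[180:300,240:440];b=cv2.imread('pics/scene1.png')[150:310,210:450]
o=np.zeros((600,800,3),np.uint8);o[:240,:400]=cv2.resize(a,(400,240));o[240:,:540]=cv2.resize(b,(540,360));cv2.imwrite('pics/c2.png',o)
E
```

```text
(no output)
```

View pics/c2.png

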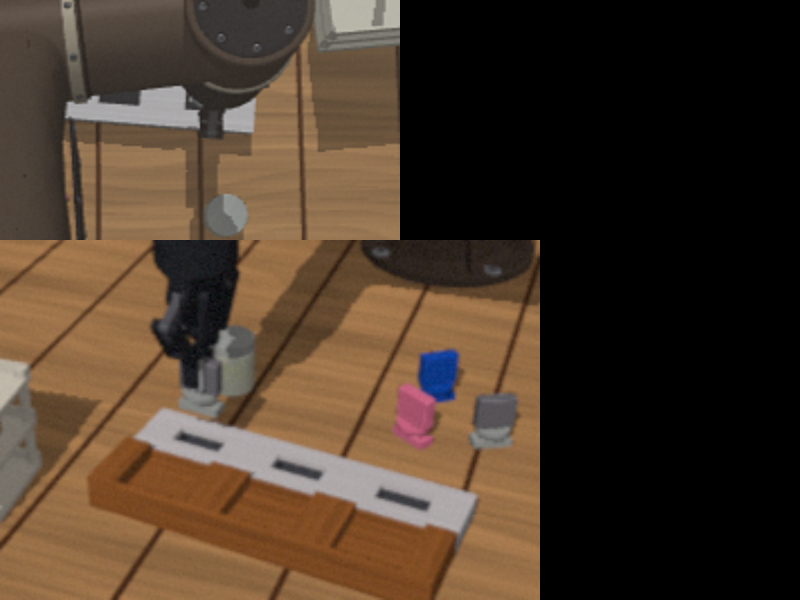

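```bash
python3 -m pendant '[[[0,0,0.02,0,0,0,0],[0,0,0.05,0,0,0,0],[0,0,0.08,0,0,0,0],[0,0,0.095,0,0,0,0],[0,0,0.095,0,0,0,0],[0,0,0.095,0,0,0,0],[0,0,0.095,0,0,0,0],[0,0,0.095,0,0,0,0],[0,0,0.095,0,0,0,0],[0,0,0.095,0,0,0,0]]]' 40
cat > m4.py <<'E'
# overlay: predicted held stop (kinematics, red) and track plate + slots (green) in scene picture
import sys; from h import *
f=sys.argv[1]; tx,ty=float(sys.argv[2]),float(sys.argv[3]); dz=float(sys.argv[4]) if len(sys.argv)>4 else .046
s=ctrl.read_state(); p=s['tcp_pos']; M=R.from_rotvec(s['orientation']).as_matrix(); y=np.arctan2(M[1,0],M[0,0])
c=cam('scene'); r0,c0=[int(v) for v in proj(c,(p[0],p[1],.03))]; r0-=60;c0-=66; K=6
im=cv2.resize(c['frame'][r0:r0+100,c0:c0+133],None,fx=K,fy=K,interpolation=cv2.INTER_CUBIC)[...,::-1].copy()
def P(w): return np.array([[(v[1]-c0+.5)*K-.5,(v[0]-r0+.5)*K-.5] for v in (proj(c,q) for q in w)]).round().astype(np.int32)
def line(pts,col): cv2.polylines(im,[P(pts)],True,col,1)
a=np.radians(-5.08); U=lambda x,yy,z:(tx+x*np.cos(a)-yy*np.sin(a),ty+x*np.sin(a)+yy*np.cos(a),z)
for k in (0,.105,.21): line([U(.011*i,k+.025*j,.024) for i,j in((1,1),(1,-1),(-1,-1),(-1,1))],(0,255,0))
line([U(i,.105+.165*j,.024) for i,j in((.033,1),(.033,-1),(-.033,-1),(-.033,1))],(0,255,0))
Rz=R.from_euler('z',y).as_matrix()
for q in STOP[:1]+STOP[2:]:
    w=np.array(q)@Rz.T+[p[0],p[1],p[2]-dz]; cv2.polylines(im,[cv2.convexHull(P(w))],True,(0,0,255),1)
cv2.imwrite('pics/'+f,im); print(np.round(p,4),np.degrees(y))
E
python3 m4.py o1.png .5667 -.1308
```

```text
time_s: 6.9
tcp_pos: [0.5665, -0.1309, 0.0806]
orientation: [-2.119, 2.319, -0.0]
wrist_force: [-0.3, -0.0, -1.6]
grip_width: 0.153
gripper_force: 42.6
[ 0.5665 -0.1309  0.0806] -95.17878769853965
```

View pics/o1.png

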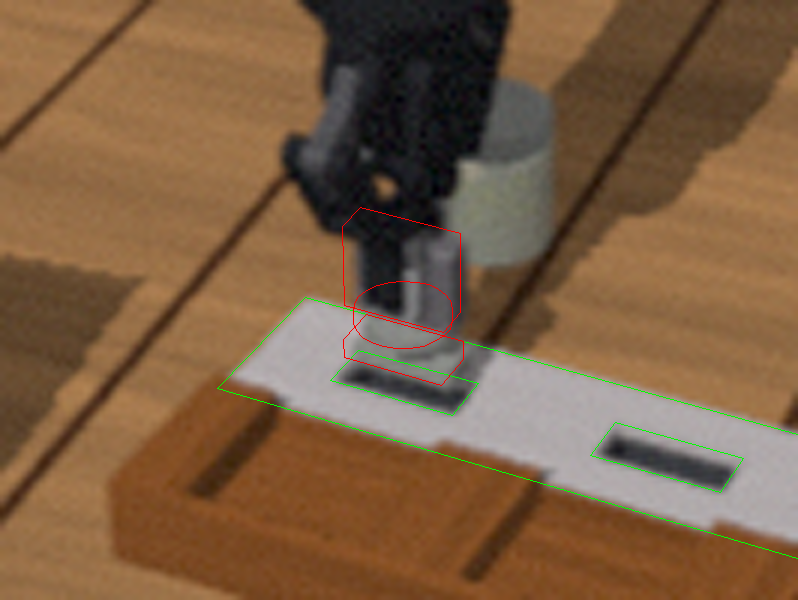

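```bash
sed -e 's/K=6/K=14/; s/r0-=60;c0-=66/r0-=22;c0-=14/; s/r0+100,c0:c0+133/r0+40,c0:c0+28/' -e "s/^def P/raw=im.copy()\ndef P/; s/'pics\/'+f,im/'pics\/'+f,np.hstack([raw,im])/" m4.py > m5.py; python3 m5.py o2.png .5667 -.1308
```

```text
[ 0.5665 -0.1309  0.0806] -95.17440616932367
```

View pics/o2.png

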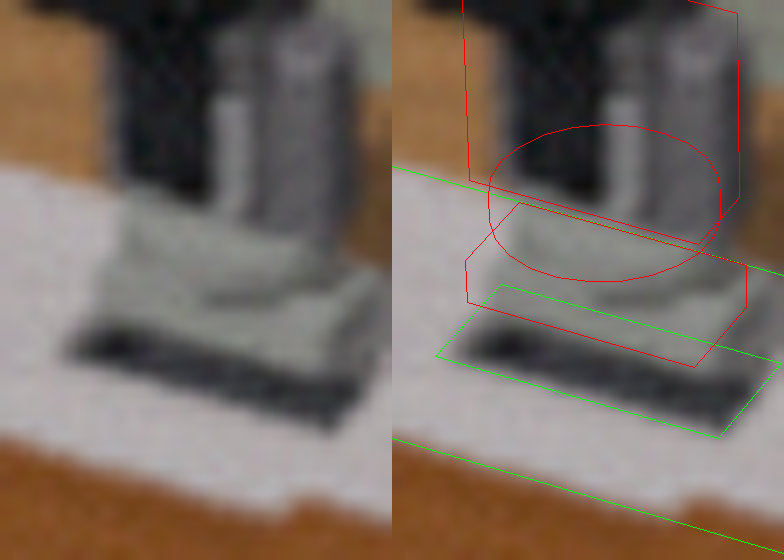

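The picture shows the held foot about 3.5 mm to +y of where kinematics puts it, and x agrees to within about 1 mm. I'll shift by that much and lower it in steps while watching the force.

```bash
python3 go.py .5658 -.1343 .067 -95.08
```

```text
row [np.float64(0.0115), np.float64(0.0014), np.float64(0.0451), np.float64(-0.0), np.float64(0.0), np.float64(-0.0003)] yaw now -95.17 t 7.0 q6 -0.2
```

```bash
python3 -m pendant '[[[0.005,0,0,0,0,0,0],[0.0115,0.0014,0,0,0,0,0],[0.0115,0.0014,0.01,0,0,0,0],[0.0115,0.0014,0.02,0,0,0,0],[0.0115,0.0014,0.03,0,0,0,0],[0.0115,0.0014,0.04,0,0,0,0],[0.0115,0.0014,0.045,0,0,0,0],[0.0115,0.0014,0.045,0,0,0,0],[0.0115,0.0014,0.045,0,0,0,0],[0.0115,0.0014,0.045,0,0,0,0]]]' 40
```

```text
time_s: 8.25
tcp_pos: [0.5658, -0.1343, 0.0671]
orientation: [-2.119, 2.319, -0.0]
wrist_force: [-0.4, 0.3, -1.4]
grip_width: 0.157
gripper_force: 42.6
```

```bash
python3 -m pendant '[[[0,0,0.01,0,0,0,0],[0,0,0.02,0,0,0,0],[0,0,0.03,0,0,0,0],[0,0,0.04,0,0,0,0],[0,0,0.045,0,0,0,0],[0,0,0.047,0,0,0,0],[0,0,0.047,0,0,0,0],[0,0,0.047,0,0,0,0],[0,0,0.047,0,0,0,0],[0,0,0.047,0,0,0,0]]]' 40
```

```text
time_s: 9.5
tcp_pos: [0.5656, -0.1343, 0.0537]
orientation: [2.119, -2.319, 0.0]
wrist_force: [-4.3, 1.6, 7.3]
grip_width: 0.158
gripper_force: 43.8
```

```bash
python3 -m pendant '[[[0,0.002,-0.001,0,0,0.0278,0],[-0.001,0.004,-0.001,0,0,0.0556,0],[-0.0015,0.006,-0.001,0,0,0.0833,0],[-0.0027,0.0075,-0.001,0,0,0.111,0],[-0.0042,0.009,-0.001,0,0,0.139,0],[-0.006,0.01,-0.001,0,0,0.1667,0],[-0.0077,0.011,-0.001,0,0,0.1944,0],[-0.0097,0.0115,-0.001,0,0,0.2222,0],[-0.0117,0.0117,-0.001,0,0,0.25,0],[-0.0117,0.0117,-0.001,0,0,0.25,0]]]' 40; python3 go.py .5622 -.1305 .0535 175
```

```text
time_s: 10.75
tcp_pos: [0.5632, -0.1305, 0.0537]
orientation: [0.14, 3.137, -0.0]
wrist_force: [0.1, 0.8, 3.5]
grip_width: 0.153
gripper_force: 43.2
row [np.float64(0.0032), np.float64(-0.0002), np.float64(0.0007), np.float64(-0.0), np.float64(0.0002), np.float64(-0.0003)] yaw now 174.91 t 10.75 q6 -1.77
```

```bash
python3 -m pendant '[[[0,0,0,0,0,0,0.2],[0,0,0,0,0,0,0.4],[0,0,0,0,0,0,0.5],[0,0,0,0,0,0,0.5],[0,0,-0.05,0,0,0,0.5],[0,0,-0.15,0,0,0,0.5],[0,0,-0.3,0,0,0,0.5],[0,0,-0.4,0,0,0,0.6],[0,0,-0.4,0,0,0,0.7],[0,0,-0.4,0,0,0,0.7]]]' 40; python3 go.py .436 .1355 .13 -67
```

```text
time_s: 12.0
tcp_pos: [0.5623, -0.1304, 0.1736]
orientation: [0.142, 3.138, 0.001]
wrist_force: [-0.4, -0.3, -0.8]
grip_width: 0.698
gripper_force: 0.0
row [np.float64(0.4994), np.float64(0.8448), np.float64(0.1454), np.float64(-0.0), np.float64(0.0001), np.float64(-0.3283)] yaw now 174.82 t 12.0 q6 -1.77
```

```bash
python3 -m pendant '[[[0.1,0.16,0,0,0,-0.03,0.7],[0.2,0.32,0,0,0,-0.06,0.7],[0.3,0.5,0,0,0,-0.09,0.7],[0.4,0.68,0,0,0,-0.118,0.7],[0.499,0.845,0,0,0,-0.147,0.7],[0.499,0.845,0.02,0,0,-0.176,0.7],[0.499,0.845,0.06,0,0,-0.205,0.7],[0.499,0.845,0.1,0,0,-0.234,0.7],[0.499,0.845,0.14,0,0,-0.263,0.7],[0.499,0.845,0.145,0,0,-0.29,0.7]]]' 40; python3 go.py .436 .1355 .0465 -67; sed -i 's/^cs=.*/cs={n:cam(n) for n in ("scene","top")}/' m2.py; python3 - <<'E'
from h import *
c=cam('scene'); r=reg('scene','stop0',c,(.436,.1355)); print(None if r is None else fit([c],[r],STOP,(.436,.1355)))
for d in ctrl.pinpoint('scene','slot0'): print(d['pixel'],d['confidence'])
im=c['frame'][160:320,220:460]; cv2.imwrite('pics/s3.png',cv2.resize(im,(792,528),interpolation=cv2.INTER_CUBIC)[...,::-1])
E
```

```text
time_s: 13.25
tcp_pos: [0.4353, 0.1347, 0.128]
orientation: [2.396, -2.026, -0.001]
wrist_force: [-0.2, 0.8, -1.1]
grip_width: 0.696
gripper_force: 0.0
row [np.float64(-0.0027), np.float64(-0.0037), np.float64(0.2718), np.float64(0.0005), np.float64(-0.0002), np.float64(-0.0373)] yaw now -80.44 t 13.25 q6 -0.57
(array([0.4359, 0.1353, 1.9252]), np.float64(0.071))
[249.2, 342.3] 0.98
[240.2, 295.7] 0.95
[259.9, 388.6] 0.76
```

View pics/s3.png

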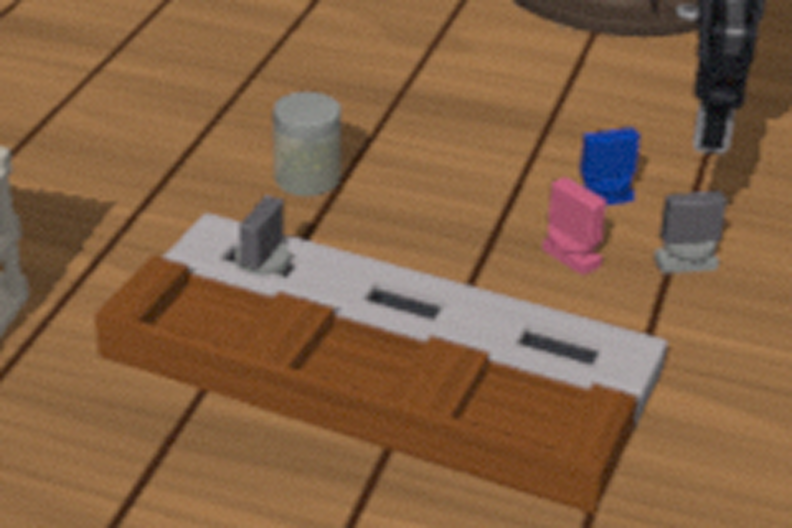

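The first stop is locked in slot 0: its wing stands across the slot and its collar is down at (262, 255). Next I'll grasp the second stop.

```bash
python3 -m pendant '[[[-0.003,-0.003,0,0,0,-0.028,0.7],[-0.003,-0.003,0.06,0,0,-0.03,0.7],[-0.003,-0.003,0.13,0,0,-0.03,0.7],[-0.003,-0.003,0.2,0,0,-0.03,0.7],[-0.003,-0.003,0.26,0,0,-0.03,0.7],[-0.003,-0.003,0.272,0,0,-0.03,0.7],[-0.003,-0.003,0.272,0,0,-0.03,0.4],[-0.003,-0.003,0.272,0,0,-0.03,0.1],[-0.003,-0.003,0.272,0,0,-0.03,0],[-0.003,-0.003,0.272,0,0,-0.03,0]]]' 40; python3 go.py .584 .0783 .081 -95.08
```

```text
time_s: 14.65
tcp_pos: [0.4375, 0.1368, 0.0488]
orientation: [-2.573, 1.801, -0.001]
wrist_force: [-1.1, 0.2, 6.3]
grip_width: 0.157
gripper_force: 41.1
row [np.float64(0.3505), np.float64(-0.3921), np.float64(-0.107), np.float64(-0.0002), np.float64(0.0001), np.float64(0.0697)] yaw now -69.97 t 14.65 q6 -0.39
```

```bash
python3 -m pendant '[[[0,0,-0.1,0,0,0,0],[0,0,-0.25,0,0,0,0],[0,0,-0.35,0,0,0,0],[0.09,-0.1,-0.35,0,0,0.02,0],[0.18,-0.2,-0.35,0,0,0.04,0],[0.27,-0.3,-0.35,0,0,0.06,0],[0.3505,-0.392,-0.3,0,0,0.07,0],[0.3505,-0.392,-0.2,0,0,0.07,0],[0.3505,-0.392,-0.107,0,0,0.07,0],[0.3505,-0.392,-0.107,0,0,0.07,0]]]' 40; python3 m5.py o3.png .5667 -.1308 .0475
```

```text
time_s: 15.9
tcp_pos: [0.5818, 0.0771, 0.0779]
orientation: [2.115, -2.317, -0.003]
wrist_force: [-0.4, -0.0, -1.4]
grip_width: 0.152
gripper_force: 40.0
[0.5818 0.0771 0.0779] -95.21865619129335
```

View pics/o3.png

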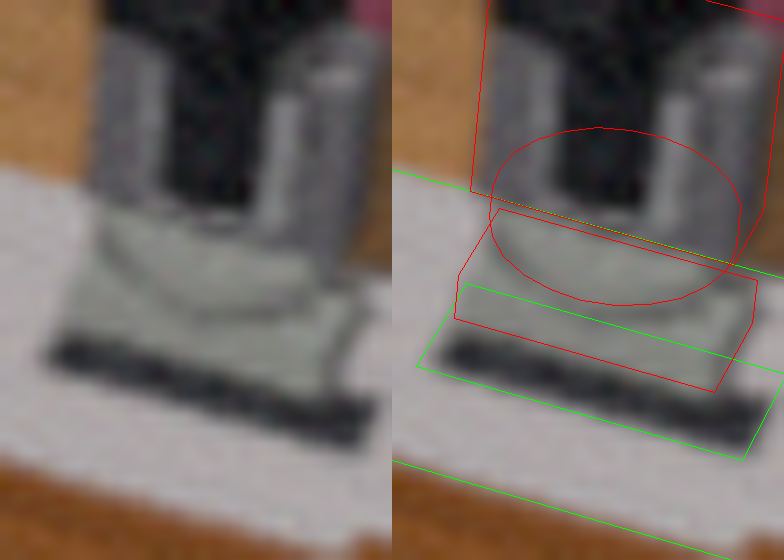

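```bash
python3 go.py .5844 .0784 .067 -95.08
```

```text
row [np.float64(-0.0031), np.float64(-0.0045), np.float64(0.042), np.float64(0.0003), np.float64(-0.0002), np.float64(-0.0003)] yaw now -95.18 t 15.95 q6 -0.56
```

```bash
python3 -m pendant '[[[0,0,0,0,0,0,0],[0,0,0,0,0,0,0],[-0.001,-0.001,0,0,0,0,0],[-0.001,-0.001,0,0,0,0,0],[-0.001,-0.001,0.01,0,0,0,0],[-0.001,-0.001,0.02,0,0,0,0],[-0.001,-0.001,0.03,0,0,0,0],[-0.001,-0.001,0.04,0,0,0,0],[-0.001,-0.001,0.042,0,0,0,0],[-0.001,-0.001,0.042,0,0,0,0]]]' 40; python3 go.py .5844 .0784 .055 -95.08
```

```text
time_s: 17.2
tcp_pos: [0.584, 0.0783, 0.0676]
orientation: [2.119, -2.319, -0.0]
wrist_force: [0.2, -0.6, -1.3]
grip_width: 0.16
gripper_force: 40.0
row [np.float64(-0.0005), np.float64(-0.0014), np.float64(0.0418), np.float64(0.0), np.float64(-0.0), np.float64(-0.0003)] yaw now -95.17 t 17.2 q6 -0.56
```

```bash
python3 -m pendant '[[[0,-0.001,0.01,0,0,0,0],[0,-0.001,0.02,0,0,0,0],[0,-0.001,0.03,0,0,0,0],[0,-0.001,0.037,0,0,0,0],[0,-0.001,0.042,0,0,0,0],[0,-0.001,0.044,0,0,0,0],[0,-0.001,0.046,0,0,0,0],[0,-0.001,0.046,0,0,0,0],[0,-0.001,0.046,0,0,0,0],[0,-0.001,0.046,0,0,0,0]]]' 40
```

```text
time_s: 18.45
tcp_pos: [0.5842, 0.0782, 0.0558]
orientation: [-2.119, 2.318, -0.001]
wrist_force: [-7.3, 0.7, 17.4]
grip_width: 0.156
gripper_force: 42.8
```

```bash
python3 -m pendant '[[[0,0,-0.004,0,0,0.0278,0],[0,0,-0.004,0,0,0.0556,0],[0,0,-0.004,0,0,0.0833,0],[0,0,-0.004,0,0,0.111,0],[0,0,-0.004,0,0,0.139,0],[0,0,-0.004,0,0,0.1667,0],[0,0,-0.004,0,0,0.1944,0],[0,0,-0.004,0,0,0.2222,0],[0,0,-0.004,0,0,0.25,0],[0,0,-0.004,0,0,0.25,0]]]' 40; python3 go.py .5844 .0784 .055 174.92
```

```text
time_s: 19.7
tcp_pos: [0.5851, 0.0785, 0.0558]
orientation: [0.139, 3.137, 0.001]
wrist_force: [0.7, -0.5, 5.9]
grip_width: 0.16
gripper_force: 41.0
row [np.float64(0.0023), np.float64(-0.0005), np.float64(0.0027), np.float64(0.0001), np.float64(0.0003), np.float64(-0.0)] yaw now 174.92 t 19.7 q6 -2.12
```

```bash
python3 -m pendant '[[[0,0,0.002,0,0,0,0],[0,0,0.002,0,0,0,0.2],[0,0,0.002,0,0,0,0.4],[0,0,0.002,0,0,0,0.5],[0,0,0,0,0,0,0.5],[0,0,-0.05,0,0,0,0.5],[0,0,-0.15,0,0,0,0.5],[0,0,-0.3,0,0,0,0.6],[0,0,-0.4,0,0,0,0.8],[0,0,-0.4,0,0,0,1]]]' 40
python3 - <<'E'
from h import *
c=cam('scene')
im=c['frame'][160:320,220:460]; cv2.imwrite('pics/s4.png',cv2.resize(im,(792,528),interpolation=cv2.INTER_CUBIC)[...,::-1])
for n in ('scene','top'):
    c=cam(n); print(n,[np.round(at(c,d['pixel'],0),3) for d in ctrl.pinpoint(n,'jar0')])
    for p0 in [(.442,.296),(.427,-.151)]:
        r=reg(n,'jar0',c,p0); print(None if r is None else fit([c],[r],JAR,p0,yaw=False))
E
```

```text
time_s: 20.95
tcp_pos: [0.5858, 0.0788, 0.1791]
orientation: [0.141, 3.133, 0.004]
wrist_force: [-0.6, -0.7, -0.4]
grip_width: 0.981
gripper_force: 0.0
scene [array([ 0.43 , -0.139,  0.   ]), array([0.447, 0.291, 0.   ])]
(array([0.4409, 0.2955]), np.float64(0.081))
(array([ 0.4242, -0.1498]), np.float64(0.096))
top [array([0.446, 0.3  , 0.   ]), array([ 0.426, -0.145,  0.   ])]
(array([0.4405, 0.2895]), np.float64(0.446))
None
```

View pics/s4.png

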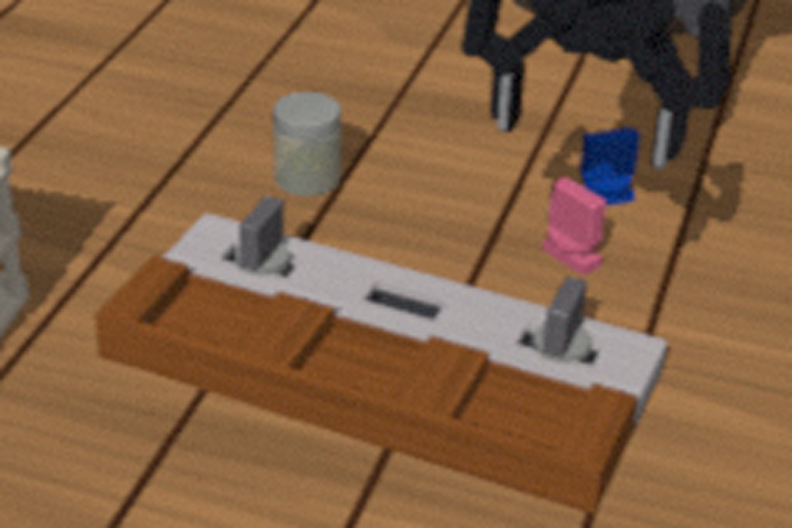

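Both stops are locked: wings across at (262, 232) and (565, 318), collars down. The slot between them is empty, and no third grey stop shows in either view. Next, the left jar.

```bash
python3 go.py .441 .2952 .15 174.92;python3 go.py .441 .2952 .042 174.92
```

```text
row [np.float64(0.54), np.float64(0.6776), np.float64(0.0814), np.float64(-0.0001), np.float64(-0.0002), np.float64(-0.0003)] yaw now 174.83 t 21.4 q6 -2.13
row [np.float64(0.5396), np.float64(0.6778), np.float64(0.4414), np.float64(-0.0001), np.float64(-0.0002), np.float64(-0.0003)] yaw now 174.83 t 21.4 q6 -2.13
```

```bash
python3 -m pendant '[[[0.1,0.12,0,0,0,0,1],[0.2,0.25,0,0,0,0,1],[0.3,0.37,0,0,0,0,1],[0.4,0.5,0,0,0,0,1],[0.5,0.63,0,0,0,0,1],[0.54,0.678,0.02,0,0,0,1],[0.54,0.678,0.05,0,0,0,1],[0.54,0.678,0.08,0,0,0,1],[0.54,0.678,0.08,0,0,0,1],[0.54,0.678,0.08,0,0,0,1]]]' 28; python3 - <<'E'
from h import *
for n in ('scene','top'):
    c=cam(n); p0=(.442,.296); r=reg(n,'jar0',c,p0,.09); print(None if r is None else (r.sum(),fit([c],[r],JAR,p0,yaw=False)))
    p0=(.427,-.151); r=reg(n,'jar0',c,p0,.09); print(None if r is None else (r.sum(),fit([c],[r],JAR,p0,yaw=False)))
E
python3 go.py .441 .2952 .042 174.92
```

```text
time_s: 22.65
tcp_pos: [0.4417, 0.2948, 0.1509]
orientation: [-0.144, -3.138, 0.001]
wrist_force: [0.6, 0.3, 0.9]
grip_width: 0.999
gripper_force: 0.0
(np.float32(788.0), (array([0.4397, 0.2961]), np.float64(0.07)))
(np.float32(641.0), (array([ 0.4291, -0.1498]), np.float64(0.06)))
None
(np.float32(398.0), (array([ 0.4276, -0.1513]), np.float64(0.051)))
row [np.float64(0.0013), np.float64(-0.0009), np.float64(0.3641), np.float64(0.0001), np.float64(0.0), np.float64(-0.0003)] yaw now 174.81 t 22.95 q6 -2.62
```

```bash
python3 -m pendant '[[[0,0,0.06,0,0,0,1],[0,0,0.14,0,0,0,1],[0,0,0.22,0,0,0,1],[0,0,0.3,0,0,0,1],[0,0,0.34,0,0,0,1],[0,0,0.362,0,0,0,1],[0,0,0.362,0,0,0,1],[0,0,0.362,0,0,0,0.8],[0,0,0.362,0,0,0,0.6],[0,0,0.362,0,0,0,0.5]]]' 28; python3 -m pendant '[[[0,0,0,0,0,0,0.4],[0,0,0,0,0,0,0.3],[0,0,0,0,0,0,0.3],[0,0,0,0,0,0,0.3],[0,0,0,0,0,0,0.3],[0,0,-0.02,0,0,0,0.3],[0,0,-0.1,0,0,0,0.3],[0,0,-0.2,0,0,0,0.3],[0,0,-0.3,0,0,0,0.3],[0,0,-0.3,0,0,0,0.3]]]' 28; python3 go.py .655 .0722 .15 174.92
```

```text
time_s: 24.2
tcp_pos: [0.4415, 0.2957, 0.0431]
orientation: [0.141, 3.138, 0.001]
wrist_force: [-1.8, -0.9, 6.0]
grip_width: 0.577
gripper_force: 28.6
time_s: 25.45
tcp_pos: [0.4421, 0.2965, 0.1349]
orientation: [0.141, 3.136, 0.006]
wrist_force: [-0.1, 1.4, -1.9]
grip_width: 0.581
gripper_force: 29.6
row [np.float64(-0.7742), np.float64(-0.6806), np.float64(-0.0512), np.float64(0.0006), np.float64(0.0004), np.float64(-0.0002)] yaw now 174.84 t 25.45 q6 -2.62
```

```bash
python3 -m pendant '[[[-0.04,-0.04,-0.05,0,0,0,0.3],[-0.15,-0.13,-0.05,0,0,0,0.3],[-0.27,-0.24,-0.05,0,0,0,0.3],[-0.4,-0.35,-0.05,0,0,0,0.3],[-0.53,-0.47,-0.05,0,0,0,0.3],[-0.65,-0.57,-0.05,0,0,0,0.3],[-0.74,-0.65,-0.05,0,0,0,0.3],[-0.774,-0.68,-0.05,0,0,0,0.3],[-0.774,-0.68,-0.03,0,0,0,0.3],[-0.774,-0.68,0,0,0,0,0.3]]]' 28; python3 go.py .6551 .0721 .09 174.92
```

```text
time_s: 26.7
tcp_pos: [0.6535, 0.0716, 0.1318]
orientation: [-0.141, -3.138, -0.0]
wrist_force: [0.3, -0.2, -2.1]
grip_width: 0.578
gripper_force: 29.7
row [np.float64(-0.0053), np.float64(0.0021), np.float64(0.1394), np.float64(0.0), np.float64(-0.0001), np.float64(-0.0002)] yaw now 174.84 t 26.7 q6 -2.07
```

```bash
python3 -m pendant '[[[-0.002,0.001,0,0,0,0,0.3],[-0.002,0.001,0.03,0,0,0,0.3],[-0.002,0.001,0.08,0,0,0,0.3],[-0.002,0.001,0.13,0,0,0,0.3],[-0.002,0.001,0.17,0,0,0,0.3],[-0.002,0.001,0.2,0,0,0,0.3],[-0.002,0.001,0.22,0,0,0,0.3],[-0.002,0.001,0.22,0,0,0,0.3],[-0.002,0.001,0.22,0,0,0,0.3],[-0.002,0.001,0.22,0,0,0,0.3]]]' 28; python3 go.py .6551 .0721 .0605 174.92; python3 - <<'E'
from h import *
c=cam('scene')
im=c['frame'][160:320,220:460]; cv2.imwrite('pics/s5.png',cv2.resize(im,(792,528),interpolation=cv2.INTER_CUBIC)[...,::-1])
E
```

```text
time_s: 27.95
tcp_pos: [0.655, 0.0716, 0.0669]
orientation: [0.142, 3.138, 0.001]
wrist_force: [0.1, -0.4, -0.9]
grip_width: 0.576
gripper_force: 29.7
row [np.float64(-0.0002), np.float64(0.0016), np.float64(0.0214), np.float64(0.0001), np.float64(0.0001), np.float64(-0.0003)] yaw now 174.83 t 27.95 q6 -2.07
```

View pics/s5.png

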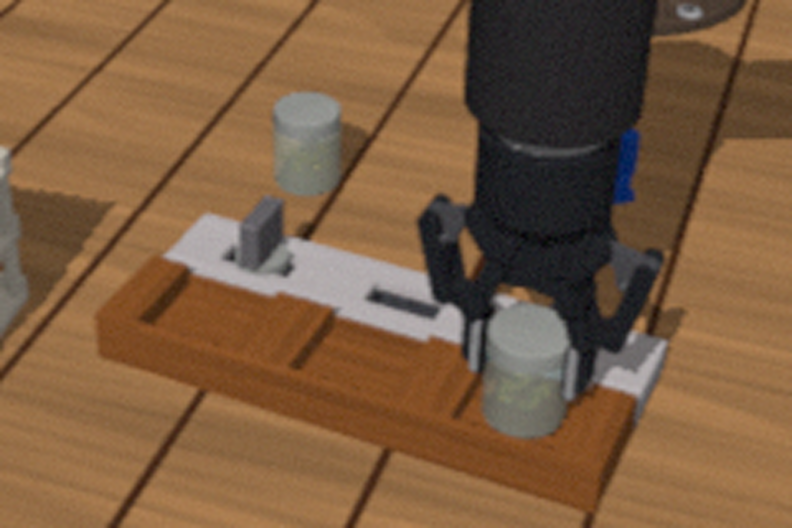

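```bash
python3 - <<'E'
from h import *
c=cam('scene'); a=np.radians(-5.08); f=lambda p:[round((proj(c,p)[1]-220)*3.3),round((proj(c,p)[0]-160)*3.3)]
U=lambda x,y,z:(.5844+x*np.cos(a)-y*np.sin(a),.0784+x*np.sin(a)+y*np.cos(a),z)
print('wall inner top',f(U(.104,-.033,.034)),f(U(.104,.033,.034)),'outer top',f(U(.110,-.033,.034)),f(U(.110,.033,.034)),'corner',f(U(.11,.06,.034)),f(U(.11,.06,0)))
print('jar bottom rear',[f(U(.071+.025*np.cos(t),.025*np.sin(t),.025)) for t in(-.6,0,.6)],f(U(.071,0,.087)))
E
```

```text
wall inner top [447, 415] [555, 448] outer top [443, 421] [552, 455] corner [598, 469] [592, 513]
jar bottom rear [[484, 423], [504, 435], [530, 437]] [526, 326]
```

The jar hangs inside bay 2 with its bottom edge at row 432. The projected rear-wall edge is at row 434, so it is clear of the walls. I'll set it down slowly.

```bash
python3 -m pendant '[[[0,0,0.004,0,0,0,0.3],[0,0,0.008,0,0,0,0.3],[0,0,0.011,0,0,0,0.3],[0,0,0.014,0,0,0,0.3],[0,0,0.016,0,0,0,0.3],[0,0,0.018,0,0,0,0.3],[0,0,0.02,0,0,0,0.3],[0,0,0.02,0,0,0,0.3],[0,0,0.02,0,0,0,0.3],[0,0,0.02,0,0,0,0.3]]]' 28
```

```text
time_s: 29.3
tcp_pos: [0.6547, 0.0716, 0.0612]
orientation: [0.141, 3.138, 0.0]
wrist_force: [-2.7, 0.7, 5.7]
grip_width: 0.578
gripper_force: 30.3
```

```bash
python3 -m pendant '[[[0,0,0,0,0,0,0.6],[0,0,0,0,0,0,0.7],[0,0,0,0,0,0,0.9],[0,0,0,0,0,0,0.9],[0,0,0,0,0,0,0.9],[0,0,-0.05,0,0,0,0.9],[0,0,-0.15,0,0,0,0.9],[0,0,-0.3,0,0,0,0.95],[0,0,-0.4,0,0,0,1],[0,0,-0.4,0,0,0,1]]]' 28; python3 go.py .427 -.1507 .15 174.92; python3 - <<'E'
from h import *
for n in ('scene','top'):
    c=cam(n); p0=(.427,-.151); r=reg(n,'jar0',c,p0,.09); print(None if r is None else (r.sum(),fit([c],[r],JAR,p0,yaw=False)))
    p0=(.655,.072); r=reg(n,'jar0',c,p0,.05); print(None if r is None else (r.sum(),fit([c],[r],JAR,p0,z=.018,yaw=False)))
E
```

```text
time_s: 30.55
tcp_pos: [0.6564, 0.072, 0.185]
orientation: [0.141, 3.132, 0.003]
wrist_force: [-0.4, -0.5, 1.1]
grip_width: 0.999
gripper_force: 0.0
row [np.float64(0.6958), np.float64(-0.8083), np.float64(0.1102), np.float64(0.0004), np.float64(0.001), np.float64(-0.0002)] yaw now 174.85 t 30.55 q6 -2.07
(np.float32(582.0), (array([ 0.4258, -0.151 ]), np.float64(0.074)))
(np.float32(939.0), (array([0.6531, 0.0726]), np.float64(0.082)))
(np.float32(357.0), (array([ 0.4274, -0.1521]), np.float64(0.116)))
(np.float32(433.0), (array([0.6536, 0.072 ]), np.float64(0.098)))
```

```bash
python3 -m pendant '[[[0.08,-0.1,0,0,0,0,1],[0.18,-0.21,0,0,0,0,1],[0.28,-0.33,0,0,0,0,1],[0.38,-0.45,0,0,0,0,1],[0.48,-0.56,0,0,0,0,1],[0.58,-0.68,0,0,0,0,1],[0.66,-0.77,0.05,0,0,0,1],[0.693,-0.807,0.1,0,0,0,1],[0.693,-0.807,0.11,0,0,0,1],[0.693,-0.807,0.11,0,0,0,1]]]' 28; python3 - <<'E'
from h import *
for n in ('scene','top'):
    c=cam(n); p0=(.427,-.151); r=reg(n,'jar0',c,p0,.09); print(None if r is None else (r.sum(),fit([c],[r],JAR,p0,yaw=False)))
E
python3 go.py .427 -.1507 .042 174.92
```

```text
time_s: 32.1
tcp_pos: [0.4263, -0.1507, 0.1474]
orientation: [-0.142, -3.138, 0.0]
wrist_force: [-0.1, 1.1, 0.0]
grip_width: 0.999
gripper_force: 0.0
(np.float32(616.0), (array([ 0.4271, -0.1505]), np.float64(0.056)))
None
row [np.float64(-0.0015), np.float64(-0.0007), np.float64(0.3523), np.float64(-0.0), np.float64(0.0001), np.float64(-0.0001)] yaw now 174.87 t 32.3 q6 -1.76
```

```bash
python3 -m pendant '[[[-0.001,0,0.06,0,0,0,1],[-0.001,0,0.14,0,0,0,1],[-0.001,0,0.22,0,0,0,1],[-0.001,0,0.3,0,0,0,1],[-0.001,0,0.34,0,0,0,1],[-0.001,0,0.35,0,0,0,1],[-0.001,0,0.35,0,0,0,1],[-0.001,0,0.35,0,0,0,0.8],[-0.001,0,0.35,0,0,0,0.6],[-0.001,0,0.35,0,0,0,0.5]]]' 28; python3 -m pendant '[[[0,0,0,0,0,0,0.4],[0,0,0,0,0,0,0.3],[0,0,0,0,0,0,0.3],[0,0,0,0,0,0,0.3],[0,0,0,0,0,0,0.3],[0,0,-0.02,0,0,0,0.3],[0,0,-0.1,0,0,0,0.3],[0,0,-0.2,0,0,0,0.3],[0,0,-0.32,0,0,0,0.3],[0,0,-0.32,0,0,0,0.3]]]' 28; python3 go.py .6365 -.1371 .14 174.92
```

```text
time_s: 33.55
tcp_pos: [0.4265, -0.1509, 0.0431]
orientation: [0.141, 3.137, 0.0]
wrist_force: [-1.9, 1.0, 6.2]
grip_width: 0.582
gripper_force: 28.3
time_s: 34.8
tcp_pos: [0.4277, -0.1508, 0.1412]
orientation: [0.141, 3.133, 0.001]
wrist_force: [0.9, -0.3, -2.0]
grip_width: 0.574
gripper_force: 29.6
row [np.float64(-0.6889), np.float64(0.1081), np.float64(0.0078), np.float64(0.0001), np.float64(0.0009), np.float64(-0.0002)] yaw now 174.84 t 34.8 q6 -1.76
```

```bash
python3 -m pendant '[[[-0.05,0.01,0,0,0,0,0.3],[-0.15,0.03,0,0,0,0,0.3],[-0.28,0.05,0,0,0,0,0.3],[-0.41,0.07,0,0,0,0,0.3],[-0.54,0.09,0,0,0,0,0.3],[-0.64,0.1,0,0,0,0,0.3],[-0.69,0.108,0,0,0,0,0.3],[-0.692,0.108,0,0,0,0,0.3],[-0.692,0.108,0.02,0,0,0,0.3],[-0.692,0.108,0.04,0,0,0,0.3]]]' 28; python3 go.py .6365 -.1371 .067 174.92
```

```text
time_s: 36.05
tcp_pos: [0.635, -0.1373, 0.126]
orientation: [-0.142, -3.138, -0.0]
wrist_force: [1.1, 0.3, -1.5]
grip_width: 0.58
gripper_force: 29.6
row [np.float64(-0.0052), np.float64(0.0011), np.float64(0.1968), np.float64(0.0), np.float64(-0.0001), np.float64(-0.0003)] yaw now 174.81 t 36.05 q6 -1.75
```

```bash
python3 -m pendant '[[[-0.002,0.001,0,0,0,0,0.3],[-0.002,0.001,0.03,0,0,0,0.3],[-0.002,0.001,0.07,0,0,0,0.3],[-0.002,0.001,0.11,0,0,0,0.3],[-0.002,0.001,0.15,0,0,0,0.3],[-0.002,0.001,0.175,0,0,0,0.3],[-0.002,0.001,0.19,0,0,0,0.3],[-0.002,0.001,0.19,0,0,0,0.3],[-0.002,0.001,0.19,0,0,0,0.3],[-0.002,0.001,0.19,0,0,0,0.3]]]' 28; python3 go.py .6365 -.1371 .0607 174.92
```

```text
time_s: 37.3
tcp_pos: [0.6367, -0.137, 0.0699]
orientation: [0.142, 3.138, 0.0]
wrist_force: [0.1, -0.6, -2.3]
grip_width: 0.578
gripper_force: 29.6
row [np.float64(0.0007), np.float64(-0.0003), np.float64(0.0306), np.float64(0.0), np.float64(0.0001), np.float64(-0.0003)] yaw now 174.83 t 37.3 q6 -1.75
```

```bash
python3 -m pendant '[[[0,0,0.01,0,0,0,0.3],[0,0,0.016,0,0,0,0.3],[0,0,0.02,0,0,0,0.3],[0,0,0.023,0,0,0,0.3],[0,0,0.026,0,0,0,0.3],[0,0,0.028,0,0,0,0.3],[0,0,0.03,0,0,0,0.3],[0,0,0.03,0,0,0,0.3],[0,0,0.03,0,0,0,0.3],[0,0,0.03,0,0,0,0.3]]]' 28
```

```text
time_s: 38.55
tcp_pos: [0.6365, -0.1371, 0.0612]
orientation: [0.141, 3.138, -0.0]
wrist_force: [-3.6, 0.9, 5.4]
grip_width: 0.577
gripper_force: 30.2
```

Seated. I'll release, lift and look.

```bash
python3 -m pendant '[[[0,0,0,0,0,0,0.6],[0,0,0,0,0,0,0.7],[0,0,0,0,0,0,0.9],[0,0,0,0,0,0,0.9],[0,0,0,0,0,0,0.9],[0,0,-0.05,0,0,0,0.9],[0,0,-0.15,0,0,0,0.9],[0,0,-0.3,0,0,0,0.95],[0,0,-0.45,0,0,0,1],[0,0,-0.5,0,0,0,1]]]' 28;  python3 -m pendant '[[[0.1,0,0,0,0,0,1],[0.2,0,0,0,0,0,1],[0.3,0,0,0,0,0,1],[0.4,0,0,0,0,0,1],[0.5,0,0,0,0,0,1],[0.5,0,0,0,0,0,1],[0.5,0,0,0,0,0,1],[0.5,0,0,0,0,0,1],[0.5,0,0,0,0,0,1],[0.5,0,0,0,0,0,1]]]' 28; python3 - <<'E'
from h import *
for n in ('scene','top'):
    c=cam(n)
    for p0 in ((.6365,-.137),(.655,.072)):
        r=reg(n,'jar0',c,p0,.05); print(n,None if r is None else (r.sum(),fit([c],[r],JAR,p0,z=.018,yaw=False)))
    if n=='scene': cv2.imwrite('pics/s6.png',cv2.resize(c['frame'][160:320,220:460],(792,528),interpolation=cv2.INTER_CUBIC)[...,::-1])
E
```

```text
time_s: 39.8
tcp_pos: [0.6379, -0.1372, 0.2153]
orientation: [0.141, 3.132, -0.0]
wrist_force: [0.2, 0.0, -0.2]
grip_width: 1.003
gripper_force: 0.0
time_s: 41.05
tcp_pos: [0.4872, -0.1236, 0.2101]
orientation: [-0.142, -3.138, 0.0]
wrist_force: [0.3, 0.6, 0.1]
grip_width: 0.999
gripper_force: 0.0
scene (np.float32(781.0), (array([ 0.6357, -0.1369]), np.float64(0.1)))
scene (np.float32(980.0), (array([0.6527, 0.0722]), np.float64(0.059)))
top (np.float32(98.0), (array([ 0.6386, -0.136 ]), np.float64(0.785)))
top (np.float32(450.0), (array([0.653 , 0.0709]), np.float64(0.055)))
```

View pics/s6.png

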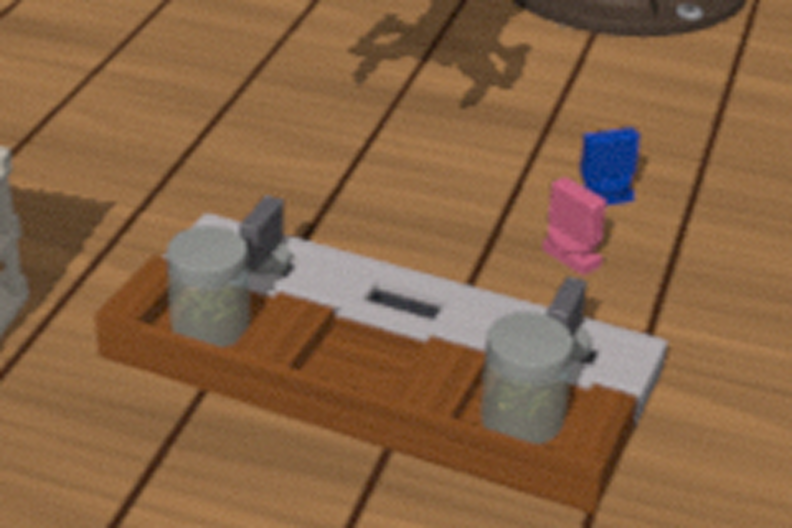

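Both jars stand upright in bays 0 and 2 at (208, 285) and (527, 378), each behind a locked stop, and the arm is clear.

```bash
python3 -c "
from cell import ctrl; print(ctrl.job_done())"
```

```text
the job is handed in; nothing more can be done
None
```

The job is handed in at about 41 s of the 208 s allowed: the two grey stops present (no third was found) are locked in slots 0 and 2, and both jars stand upright in bays 0 and 2 behind them; the hand-in call returned no verdict.

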